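# Hold the spring clip open over the next card

### The arm

A 7-joint arm with a two-finger parallel gripper is mounted at the origin on a cart in front of the work surface, level with it; the furniture and walls round the work are solid. World frame = base frame: x ahead of the robot, y to its left, z up, the work surface at z = 0. Lengths are in m, angles in rad, forces in N, time in s.
With the tool pointing down it reaches from about 0.425 to 0.95 m from the base axis. Payload 16.7 kg.
Tool frame: the origin (TCP) lies at the very end of the fingers, on their centre line; the grasp point (between the pads) lies robot.pinch_z behind it (robot.pinch_z is the distance from the TCP to the grasp point, in m); x points along the fingers, y is the direction in which the jaws open and shut, and the axes are right-handed (so a half turn about x gives the same grasp; the last joint's range is limited). The gripper opens to 94 mm and grips with 3 to 60 N. Pads are 16 mm wide; open, the fingers measure 119 mm over their backs; the gripper's body (75 mm by 177 mm) begins 78 mm behind the grasp point.
Start: joints at [-1.345, 0.426, 0.074, 1.606, -0.034, 1.111, -0.067], TCP at [0.248, 0.628, 0.205] pointing down, gripper open.
Joint ranges: [-2.85, 2.85], [-0.5, 2.14], [-1.23, 1.37], [0.21, 2.46], [-1.02, 4.16], [0.16, 2.05], [-2.73, 2.73]. Speed limits (rad/s): [1.89, 1.89, 2.39, 2.39, 3.01, 3.01, 3.01].

### API

Orientations are given as a rotation vector (axis times angle).
In Python, from cell import robot gives the robot as it stands.
- The arm moves only by the tool apply_moves, never from a script. Its argument "targets" is a list of rows, each a list of 2 entries, a list of its own where there are three numbers: the shift along the tool's x, y, z in mm, then the turn, a rotation vector about the tool's x, y, z in degrees. A call has 1 to 12 rows; each row shifts and turns the pose as measured when the row begins, along the tool's axes as they then stand; what a row does not reach is not made up. A row lasts 1/8 s, in which the tool goes at most 62.5 mm and 10.7 degrees, less where a joint would pass 70% of its speed; a pose out of reach is approached as far as the arm can. A call with a gripper value outside its range is refused whole. "hand" is the finger opening in mm, from 0 to 94, set as the call begins (left out, the last holds). The fingers move at their own pace and stop on an object; "force" is the grip in N (left out, the last holds). Time passes only in rows, so rows that do not move let the fingers close. It gives the time, the measured TCP pose, the force and the opening at its end, in the units of the state.
- robot.read_state(): the state, without advancing time (a new reading comes with each control period).
- robot.capture(name): name is "side" or "top"; returns (picture, depth): 400x640x3 uint8, red, green, blue; 400x640 float32, m along the optical axis (not along the pixel's ray), 0 where there is no reading.
- robot.camera_params(name): a dict with "intrinsics" (3x3 intrinsics, pixels), "D" ([k1, k2, p1, p2, k3] as OpenCV has them; the pictures are not rectified), "R" (3x3) and "t" (3): a world point X has camera coordinates R X + t. Camera axes: x right, y down, z forward; pixel columns grow to the right and rows downward; lengths in m; the calibration is good to about 2 mm. A picture is of the moment at which its call begins. camera_params takes no time and is no camera call.
- robot.finish_job(): hands the job in, once; it reports no verdict.
The state is a dict: "t": time; "qpos": joint angles; "joint_velocities": joint speeds; "tau": joint torques, N m; "eef_pos": TCP position; "orientation": TCP orientation; "ft_force": force on the tool from outside, world axes, zero at the start; "ft_torque": the same for the moment, N m; "opening": opening from 0.0 (shut) to 1.0 (fully open).
Only numpy, scipy, OpenCV 4.12 (cv2) and the standard library are available. Lean on these libraries where they do the work, as an engineer would, in place of code of your own. Each camera call takes 0.05 s, during which the arm holds its last target.

### The job

The steel spring clip is biting the top edge of the low, wide card (the one with the bar chart): squeeze its two handles to open it, take it off without dragging that card along, and carry it to the tall, narrow card (the check list). Hold it there squeezed open, gaping astride the middle of the tall card's top edge with one lip a good way down on each side and nothing touching the card, so that I can slip the next sheet in beside it. Be gentle: squeeze the thin handles with no more than about 25 N, never press on or bite the tall card, leave both cards standing where they are and everything else alone; finish while still holding the clip open, without letting go.

Things in the scene. Friction and masses are not known exactly. Their poses are not given: they have to be found in the camera images.
- clip: plain steel spring clip, 70 g, jaws down, handles up. Origin: middle of the hinge pin (coil radius 6 mm). Own z up from lips to handles, own y along the pin and the card edge, own x across the card. The jaws, 44 mm wide along y, end in rounded lips 45 mm below the pin (lowest point 48 mm). Released, it shuts.
- clip_grip (a point): point midway between the handles, 34 mm above the pin, where to grip: across x, from above. The handles are flat, 28 mm wide along y, and lean apart: ends 42 mm above the pin, 55 mm over their outsides. Squeezed to the stop they are parallel, 29 mm over their outsides, 48 mm above the pin, and lie flat on parallel fingers.
- jaw_a (a joint): spread of the clip: angle of one jaw, rad (the other turns alike). 0 biting a 5 mm card (lips 5 mm apart), -0.06 shut, 0.30 open at its stop (lips 31 mm apart, 42 mm below the pin). About 4 N on the handle ends starts to open it, 8 N reaches the stop; more only loads the stop, and over 35 N by each finger bends the handles.
- lip_a (a point): inner face of the lip of the jaw on the clip's own +x side, middle of its width.
- lip_b (a point): inner face of the lip of the jaw on the clip's own -x side, middle of its width.
- low_card: low, wide card with a bar chart: stiff, 5 mm thick, 124 mm wide, wedged upright in a light wooden block (60 deep, 104 wide, 22 mm high); 0.3 kg, loose on the desk. Origin: underside of the block, middle; z up, y along the card, x square to it (written face to -x). Top edge 94 mm up. The clip starts anywhere on its middle half, lips 14 to 18 mm below the edge.
- tall_card: tall, narrow card with a check list: stiff, 5 mm thick, 92 mm wide, wedged upright in a light wooden block (60 deep, 72 wide, 22 mm high); 0.3 kg, loose on the desk. Origin and axes as on the low card. Top edge 142 mm above the origin.
- low_edge (a point): middle of the top edge of the low card.
- tall_edge (a point): middle of the top edge of the tall card; its axes are those of the tall card.
- mug: white mug, bystander, 95 mm tall, behind the cards.
- tape_dispenser: black tape dispenser, bystander, 70 mm tall, at the back left.
- pencil: pencil, bystander, lying in front of the keyboard.
- highlighter: highlighter, bystander, lying in front of the keyboard.
- eraser: small eraser, bystander, 13 mm tall, right of the cards.
- sticky_pad: pad of sticky notes, bystander, 18 mm tall, behind the keyboard.
Things that resemble listed ones, but are neither listed nor needed, are in the scene too. What is shaped like the tall_card but green is not meant.

How it is judged:
By the outcome, as a careful person would: the job done as asked, in the order asked, and still so for the second after the job is handed in, while the arm keeps its last pose, push and grip.
It also fails if it takes over 35 s, if anything falls off the work surface, if the arm or the gripper's body presses on something with over 40 N, if the wrist force passes 120 N, or if a joint passes its speed limit or range.

## Working session

There is one attempt and no reset: what is moved stays moved. The work goes in short steps, Python scripts to look and compute and a tool call to move; the robot and the scene stay as the last step left them, time stands still between calls to the robot, and variables do not carry over. Pictures are saved under pics/ and viewed, and the job is handed in when it is done.

Besides the shell and the picture viewer there is one more tool, called in YAML: its name, and indented under it one key for each argument. apply_moves: Moves the arm, as the interface text tells. Its arguments: {"type":"object","properties":{"targets":{"type":"array","items":{"type":"array"}},"hand":{"type":"number"},"force":{"type":"number"}},"required":["targets"]}

```bash
mkdir -p pics; ls
cat > h.py <<'E'
import numpy as np, cv2
from cell import robot
from scipy.spatial.transform import Rotation as Ro
def cap(n,name):
    p,d=robot.capture(n); cv2.imwrite(f'pics/{name}.png',p[:,:,::-1]); np.savez(f'pics/{name}.npz',p=p,d=d); return p,d
def cloud(n,d):
    c=robot.camera_params(n);K=np.array(c['intrinsics']);D=np.array(c['D'],float)
    v,u=np.mgrid[0:400,0:640]
    q=cv2.undistortPoints(np.stack([u.ravel(),v.ravel()],1).astype(float)[:,None],K,D)[:,0]
    z=d.ravel(); P=np.c_[q*z[:,None],z]
    R=np.array(c['R']);t=np.array(c['t'])
    W=(P-t)@R; W[z==0]=np.nan
    return W.reshape(400,640,3)
def proj(n,X):
    c=robot.camera_params(n);R=np.array(c['R']);t=np.array(c['t'],float)
    return cv2.projectPoints(np.atleast_2d(X).astype(float),cv2.Rodrigues(R)[0],t,np.array(c['intrinsics']),np.array(c['D'],float))[0][:,0]
E
python3 - <<'E'
from h import *
s=robot.read_state();print(s, robot.pinch_z)
for n in('side','top'):
    cap(n,n+'0');c=robot.camera_params(n);print(n,c['intrinsics'],c['D'],-np.array(c['R']).T@c['t'],c['R'])
E
```

```text
pics
{'t': 0.0, 'qpos': array([-1.34449242,  0.42670545,  0.07387653,  1.60660273, -0.03408513,
        1.11077264, -0.06708315]), 'joint_velocities': array([ 2.57957173e-04,  1.23344718e-03,  2.48216786e-04, -1.14775258e-03,
       -2.13013014e-03,  4.18338619e-05,  1.03874475e-03]), 'tau': array([ 9.49153509e-04, -9.35823441e+01,  3.66702408e+00, -4.54196692e+01,
       -4.88340890e-02,  2.00567330e-02,  1.11757945e-04]), 'eef_pos': array([0.2476307 , 0.627479  , 0.20479597]), 'orientation': array([ 0.29390574,  1.5507271 , -0.29583565]), 'ft_force': array([-0.48452626, -0.28811865,  0.21444844]), 'ft_torque': array([0.03792958, 0.02005744, 0.01044132]), 'opening': 0.9989002969904462} 0.0188
side [[371.60105116   0.         318.72686709]
 [  0.         371.60105116 198.19130545]
 [  0.           0.           1.        ]] [0.0238864 0.        0.        0.        0.       ] [ 0.15929122 -0.55078243  0.51780242] [[ 0.84085192 -0.54114326  0.01148994]
 [-0.26044334 -0.42311475 -0.86783822]
 [ 0.47448636  0.72673096 -0.49671401]]
top [[401.35589769   0.         322.39837375]
 [  0.         401.35589769 201.70116315]
 [  0.           0.           1.        ]] [-0.06392041  0.          0.          0.          0.        ] [0.48976871 0.06784666 1.27433208] [[ 0.01122864 -0.99935541  0.03409818]
 [-0.99848098 -0.0130453  -0.05353086]
 [ 0.05394117 -0.0334453  -0.99798385]]
```

View pics/side0.png

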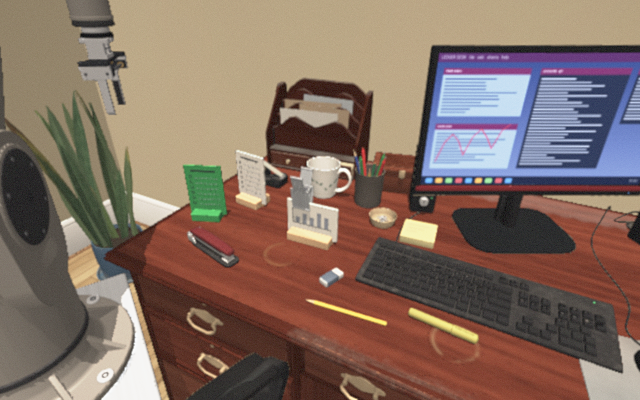

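View pics/top0.png

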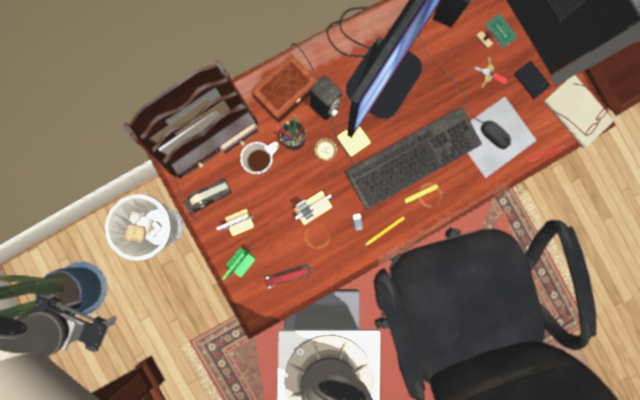

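The side view shows the low card at about (313,220) with the clip at (303,187), the white tall card at (251,178) and the green decoy at (206,190). In the top view the low card and clip are near (312,206) and the tall card near (236,222). Next I'll measure them.

Run:
```python
from h import *
for n,box in(('side',(225,140,350,255)),('top',(205,180,345,245))):
    f=np.load(f'pics/{n}0.npz');p,d=f['p'],f['d']
    u0,v0,u1,v1=box
    cv2.imwrite(f'pics/{n}0z.png',cv2.resize(p[v0:v1,u0:u1,::-1],None,fx=5.5,fy=5.0 if n=='side' else 5.5,interpolation=cv2.INTER_NEAREST))
    W=cloud(n,d)
    # height
    w=W[v0:v1,u0:u1].reshape(-1,3); c=p[v0:v1,u0:u1].reshape(-1,3)
    print(n,'valid',np.isfinite(w[:,2]).mean())
    hsv=cv2.cvtColor(p,cv2.COLOR_RGB2HSV)[v0:v1,u0:u1].reshape(-1,3)
    desk=(hsv[:,1]>150)&np.isfinite(w[:,2]); print('desk z',np.nanmedian(w[desk,2]))
```

```text
side valid 0.9953391304347826
desk z 0.0001026410608986015
top valid 0.9947252747252747
desk z 0.0003292103303983462
```

View pics/side0z.png

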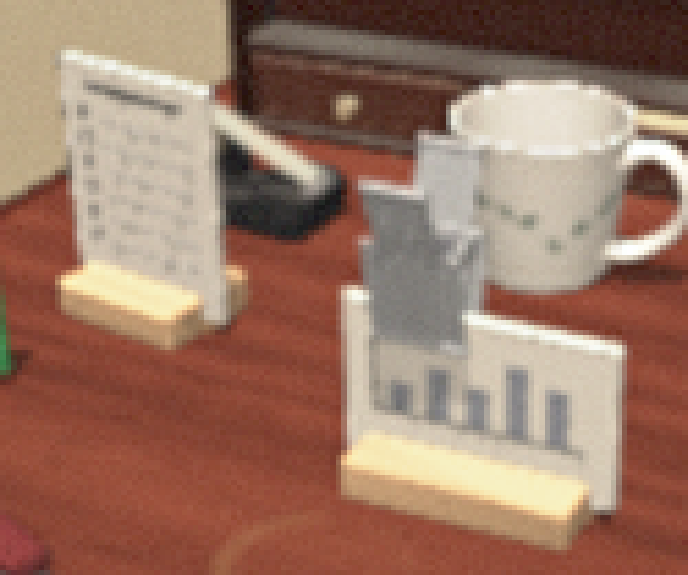

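View pics/top0z.png

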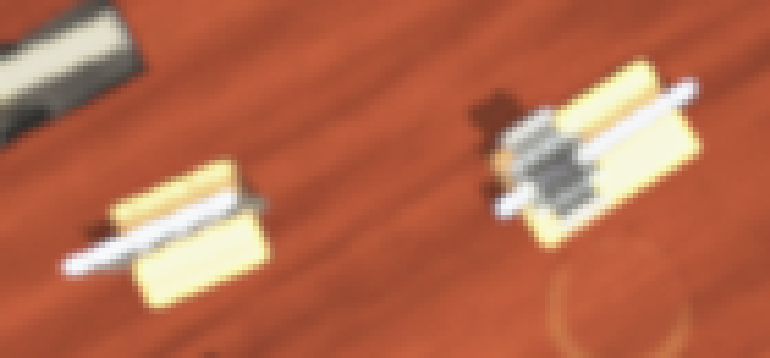

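```bash
cat > m.py <<'E'
from h import *
def run(suf):
  out={}
  for n,box in(('side',(225,140,350,255)),('top',(205,180,345,245))):
    f=np.load(f'pics/{n}{suf}.npz');p,d=f['p'],f['d'];u0,v0,u1,v1=box
    W=cloud(n,d);hsv=cv2.cvtColor(p,cv2.COLOR_RGB2HSV)
    m=np.zeros((400,640),bool);m[v0:v1,u0:u1]=1
    m&=np.isfinite(W[...,2])
    for name,zt,ctr in(('low',.094,(312,206)),('tall',.142,(236,222))):
        if n=='top': mm=m&(np.abs(np.mgrid[0:400,0:640][1]-ctr[0])<40)
        else: mm=m&(np.mgrid[0:400,0:640][1]>278)if name=='low' else m&(np.mgrid[0:400,0:640][1]<272)
        white=(hsv[...,1]<50)&(hsv[...,2]>140)
        if n=='top':
            w=W[mm&white&(np.abs(W[...,2]-zt)<.012)]
            c=w[:,:2].mean(0);U,S,V=np.linalg.svd(w[:,:2]-c);dr=V[0];s=(w[:,:2]-c)@dr
            print(n,name,'N',len(w),'c',c,'mid',c+dr*(s.min()+s.max())/2,'dir',np.degrees(np.arctan2(dr[1],dr[0])),'len',np.ptp(s),'width',np.ptp((w[:,:2]-c)@V[1]),'z',np.median(w[:,2]))
        else:
            w=W[mm&white&(W[...,2]>.03)&(W[...,2]<zt+.004)]
            # restrict to plane by ransac-ish
            sel=np.ones(len(w),bool)
            for _ in range(12):
                c=np.median(w[sel],0);c=w[sel].mean(0);U,S,V=np.linalg.svd(w[sel]-c,full_matrices=False);nn=V[2];r=np.abs((w-c)@nn);sel=r<max(.003,np.percentile(r,60))
            dr=np.array([-nn[1],nn[0]]);dr/=np.linalg.norm(dr);s=(w[sel][:,:2]-c[:2])@dr
            print(n,name,'N',sel.sum(),len(w),'n',nn,'c',c,'mid',c[:2]+dr*(s.min()+s.max())/2,'dir',np.degrees(np.arctan2(dr[1],dr[0])),'len',np.ptp(s),'ztop',np.percentile(w[sel][:,2],98))
E
python3 - <<'E'
from m import *
run('0')
for n,box in(('side',(275,155,325,212)),('top',(285,195,325,225))):
    f=np.load(f'pics/{n}0.npz');p,d=f['p'],f['d'];u0,v0,u1,v1=box
    W=cloud(n,d)
    print(n);z=(W[v0:v1:2,u0:u1:2,2]*1000)
    for i,r in enumerate(np.nan_to_num(z,nan=-1).astype(int)): print(v0+2*i,*['%3d'%x for x in r])
E
```

```text
side low N 1227 2045 n [-0.21866144  0.16580126  0.96161173] c [0.61510534 0.14432771 0.07199804] mid [0.64178195 0.17950926] dir -127.17142748820552 len 0.3723836837130647 ztop 0.09406729101595108
side tall N 991 1054 n [ 9.11565386e-01  4.11155119e-01 -1.20823385e-04] c [0.4873125  0.28095315 0.08760275] mid [0.48642995 0.28290983] dir 114.27741843189662 len 0.09470701426146133 ztop 0.14115546868783546
top low N 65 c [0.54222674 0.05252162] mid [0.53953811 0.05662666] dir 123.2230817915684 len 0.12139199814052351 width 0.01519120332276067 z 0.09441765988599626
top tall N 70 c [0.49139922 0.28330924] mid [0.49102165 0.28413677] dir 114.5256134697943 len 0.0917110225177474 width 0.0054796570452827625 z 0.14156409464519715
side
155  45  47  48  48  51  50  51  53  54  55  56  55  58  60  63  62  64  64  65  66  67  65  65  66  66
157  -1  39  40  40  44  43  46  46  49  50  50  50  51  52  54  56  54  60  59  59  61  94  92  91  92
159  31  31  33  35  36  37  37  38  40  42  42  44  44  46  50  49  51  49  93  91  88  89  88  86  87
161  23  25  26  26  28  30  38  35  33  35  34  38
[... 3216 characters left out ...]
 128  95  21  18  22  26  22
209   0  -2   4   0   2  20  26 128 122 107 127 132 133 128  94  23  21  22  19  24
211   0   0   0  -3   0  -1 130 132 101 132 134 125  81 110 125  23  24  23  22  24
213  -1  -4   0   1   1   2  22  90 129 128 122  96 121 134 139  24  25  24  21   2
215  -5   2  -1   2   2   0   0  93 127  82 113 132 139 144 159  20  25   0  -2   6
217   0   1   0   0   0  94  92  14  99 125 135 142 149 163 169  19   0   2   1   3
219   0   3  -2   3   3   0  -1  -1  18  24  20 156 169  24   0   2   0  -5  -1   2
221  -4   0  -4   0  -1   0   1   0   0  22  -1 166  15   1   0   3   1   0   0   0
223  -2   0   1  -2   2   0   0  -3  -1  20  23   0   0  -2  -2   5   4  -1  -3   1
```

```bash
cat > m2.py <<'E'
from h import *
def fitplane(w):
    sel=np.ones(len(w),bool)
    for k in range(15):
        c=np.median(w[sel],0) if k==0 else w[sel].mean(0)
        V=np.linalg.svd(w[sel]-c,full_matrices=False)[2];r=np.abs((w-c)@V[2]);sel=r<max(.003,np.percentile(r,70)*.9 if k<8 else .003)
    n=V[2]*np.sign(V[2][0]);return n,c,sel
E
python3 - <<'E'
from m2 import *
P={}
for n in('side','top'):
    f=np.load(f'pics/{n}0.npz');p,d=f['p'],f['d'];W=cloud(n,d).reshape(-1,3);C=p.reshape(-1,3)
    h=cv2.cvtColor(p,cv2.COLOR_RGB2HSV).reshape(-1,3)
    near=np.hypot(W[:,0]-.54,W[:,1]-.055)<.085
    P[n]=(W,h,near)
W,h,near=P['side']
w=W[near&(h[:,1]<60)&(W[:,2]>.03)&(W[:,2]<.075)]
n,c,s=fitplane(w);print('low face',n,c,s.sum(),len(w),'dir',np.degrees(np.arctan2(n[1],n[0])))
nl=n[:2]/np.linalg.norm(n[:2]);dr=np.array([-nl[1],nl[0]])
print('n',nl,'dr',dr,'face dist',c@n)
w=w[s];ss=w[:,:2]@dr;print('face y-range',ss.min(),ss.max(),'mid',(ss.min()+ss.max())/2)
W,h,near=P['top'];
w=W[near&(h[:,1]<60)&(abs(W[:,2]-.094)<.008)];a=w[:,:2]@nl;b=w[:,:2]@dr
for i in range(0,len(w)):pass
k=abs(a-np.median(a))<.006;print('top edge dist',np.median(a[k]),a[k].mean(),'y',b[k].min(),b[k].max())
A=np.polyfit(b[k],a[k],1);print('slope deg',np.degrees(np.arctan(A[0])))
for n_ in('side','top'):
    W,h,near=P[n_];w=W[near&(W[:,2]>.103)&(W[:,2]<.18)];a=w[:,:2]@nl;b=w[:,:2]@dr;z=w[:,2]
    print(n_,len(w),'b range',b.min(),b.max(),'z max',np.sort(z)[-8:])
    for z0 in np.arange(.105,.175,.005):
        q=(z>z0)&(z<=z0+.005)
        if q.sum():print('%.3f'%z0,q.sum(),'a',np.round(np.percentile(a[q],[0,10,25,50,75,90,100])*1000,1),'b',np.round(np.percentile(b[q],[0,5,50,95,100])*1000,1))
E
```

```text
low face [8.31697175e-01 5.55229406e-01 3.39970129e-04] [0.53653591 0.0527112  0.05251698] 795 808 dir 33.72651935415277
n [0.83169722 0.55522944] dr [-0.55522944  0.83169722] face dist 0.4755200619914761
face y-range -0.3134142284023675 -0.19044309614343335 mid -0.25192866227290045
top edge dist 0.47998616818075585 0.48015836905775766 y -0.3131713201960121 -0.1917907804135026
slope deg 0.512454832970059
side 597 b range -0.248776419074524 -0.2037972516771584 z max [0.166571   0.16658297 0.166668   0.16677157 0.16691533 0.16702209
 0.1674888  0.16769132]
0.105 46 a [464.5 465.4 466.3 467.1 468.9 486.7 488.6] b [-247.8 -247.  -232.5 -206.8 -205.7]
0.110 38 a [463.7 465.1 465.4 466.4 467.6 487.4 488.7] b [-248.1 -247.3 -234.  -210.6 -204.9]
0.115 35 a [462.6 464.1 464.5 465.3 466.5 488.2 490.1] b [-248.1 -247.  -233.7 -208.4 -206.9]
0.120 46 a [460.3 463.5 463.9 464.5 471.9 488.  493.8] b [-248.8 -248.1 -233.7 -208.2 -203.8]
0.125 72 a [460.1 461.8 463.2 473.7 488.8 491.  494.2] b [-248.3 -245.9 -235.8 -208.8 -205.1]
0.130 46 a [458.8 460.3 461.4 469.8 492.4 493.4 496.2] b [-245.1 -244
[... 1448 characters left out ...]
497.2] b [-241.4 -240.6 -229.5 -215.7 -214.8]
0.140 9 a [460.8 461.3 462.3 463.2 498.3 498.5 499.2] b [-241.7 -239.  -225.  -217.3 -217.2]
0.145 14 a [459.1 459.4 460.4 497.9 499.4 499.7 500.5] b [-239.7 -238.4 -230.3 -218.  -215.1]
0.150 12 a [457.6 458.4 458.9 480.4 501.1 501.8 503.2] b [-242.  -240.4 -225.7 -215.  -214.3]
0.155 9 a [457.4 457.6 458.2 501.6 502.9 503.2 503.8] b [-237.9 -236.5 -226.7 -218.  -218. ]
0.160 15 a [452.8 453.6 454.8 456.8 504.2 506.3 507.3] b [-240.5 -239.9 -227.3 -217.9 -215.8]
0.165 19 a [452.7 454.  455.1 504.  505.2 506.7 507.3] b [-241.8 -240.3 -228.1 -214.9 -214.1]
0.170 1 a [455.2 455.2 455.2 455.2 455.2 455.2 455.2] b [-236.2 -236.2 -236.2 -236.2 -236.2]
```

```bash
cat >> h.py <<'E'
def st():
    s=robot.read_state();return s,Ro.from_rotvec(s['orientation']).as_matrix(),np.array(s['eef_pos'])
def Rdown(nang,flip=1):
    # tool x down, tool y along horizontal angle nang
    x=np.array([0,0,-1.]);y=flip*np.array([np.cos(nang),np.sin(nang),0]);return np.c_[x,y,np.cross(x,y)]
def delta(pos,Rt):
    s,R,p=st();return R.T@(np.array(pos)-p)*1000, np.degrees(Ro.from_matrix(R.T@Rt).as_rotvec())
E
python3 - <<'E'
from h import *
s,R,p=st();print(R.round(3))
nl=np.array([.8317,.5552]);dr=np.array([-nl[1],nl[0]])
xy=nl*.479+dr*(-.227);print('clip xy',xy)
for f in(1,-1):print(f,delta([*xy,.26],Rdown(np.radians(33.9),f)))
n2=np.array([.9116,.4112]);print('tall',n2*.5633)
E
```

```text
[[-0.     0.367  0.93 ]
 [-0.001  0.93  -0.367]
 [-1.    -0.001  0.   ]]
clip xy [0.5244147 0.0771449]
1 (array([ -54.64859511, -410.45460243,  459.50084368]), array([3.45674639e+01, 2.24502891e-02, 5.92786275e-02]))
-1 (array([ -54.64859511, -410.45460243,  459.50084368]), array([-1.45432514e+02, -7.76010119e-02,  2.93894313e-02]))
tall [0.51350428 0.23162896]
```

apply_moves:
  targets:
    - [[-30,-10,10],[0,0,0]]
    - [[-25,-35,39],[0,0,0]]
    - [[0,-37,42],[0,0,0]]
    - [[0,-37,42],[0,0,0]]
    - [[0,-37,42],[0,0,0]]
    - [[0,-37,42],[0,0,0]]
    - [[0,-37,42],[0,0,0]]
    - [[0,-37,42],[0,0,0]]
    - [[0,-37,42],[0,0,0]]
    - [[0,-37,42],[0,0,0]]
    - [[0,-37,42],[0,0,0]]
  hand: 94
  force: 12

```text
t: 1.48
eef_pos: [0.5108, 0.1059, 0.26]
orientation: [0.286, 1.553, -0.292]
ft_force: [0.9, 0.6, 0.3]
opening: 1.002
```

Run:
```python
from h import *
print(delta([.5244,.0771,.22],Rdown(np.radians(33.9))))
```

```text
(array([ 40.0794695 , -21.80901294,  23.12173547]), array([3.49870452e+01, 2.22079046e-02, 2.42297876e-01]))
```

apply_moves:
  targets:
    - [[0,-22,23],[0,0,0]]
    - [[0,0,0],[10,0,0]]
    - [[0,0,0],[10,0,0]]
    - [[0,0,0],[10,0,0]]
    - [[0,0,0],[6,0,0]]
    - [[25,0,0],[0,0,0]]

```text
t: 2.22
eef_pos: [0.5259, 0.0701, 0.2349]
orientation: [0.795, 1.418, -0.803]
ft_force: [-0.1, -0.2, 0.6]
opening: 0.995
```

Run:
```python
from h import *
print(delta([.5244,.0771,.14],Rdown(np.radians(33.9))), st()[1].round(3))
for n,box in(('side',(240,90,370,230)),('top',(260,150,360,250))):
    p,d=cap(n,n+'1');u0,v0,u1,v1=box
    cv2.imwrite(f'pics/{n}1z.png',cv2.resize(p[v0:v1,u0:u1,::-1],None,fx=4.2,fy=4.2,interpolation=cv2.INTER_NEAREST))
```

```text
(array([94.87666932,  2.66540966, -7.02546386]), array([-2.67073996,  0.15882973,  0.20466009])) [[-0.002  0.855  0.518]
 [-0.004  0.518 -0.855]
 [-1.    -0.004  0.003]]
```

View pics/side1z.png

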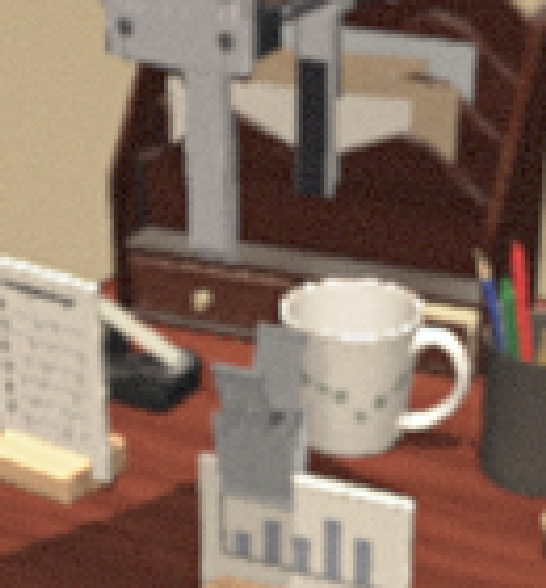

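View pics/top1z.png

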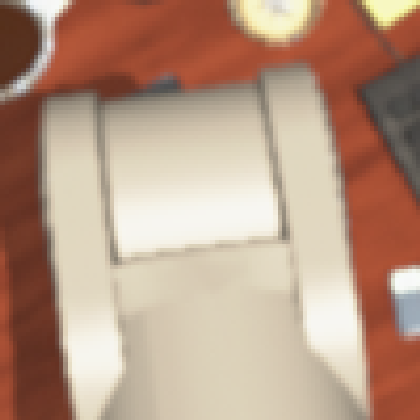

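Run:
```python
from h import *
s,R,p=st();f=np.load('pics/side1.npz');W=cloud('side',f['d'])
q=(W.reshape(-1,3)-p)@R  # tool coords
q=q[np.isfinite(q[:,0])&(np.abs(q[:,1])<.075)&(np.abs(q[:,2])<.03)&(q[:,0]>-.07)&(q[:,0]<.01)]
print('tip x',np.sort(q[:,0])[-8:]*1000)
g=q[(q[:,0]>-.05)&(q[:,0]<-.004)]
for s_ in(-1,1):
    k=g[np.sign(g[:,1])==s_]*1000
    print(s_,len(k),'y',np.percentile(k[:,1],[2,10,25,50,75,90,98]).round(1),'z',np.percentile(k[:,2],[2,10,50,90,98]).round(1))
    h=k[:,1];print(np.histogram(h,bins=np.arange(-64,65,2))[0])
```

```text
tip x [-3.47477546 -3.36164331 -3.33448866 -3.27246483 -3.16412359 -2.98006741
 -2.67580627 -2.50910477]
-1 235 y [-59.7 -58.9 -58.3 -57.4 -56.  -50.8 -48.6] z [-8.8 -6.6  3.   9.6 10.1]
[ 0  2 78 96 14 15 11 17  2  0  0  0  0  0  0  0  0  0  0  0  0  0  0  0
  0  0  0  0  0  0  0  0  0  0  0  0  0  0  0  0  0  0  0  0  0  0  0  0
  0  0  0  0  0  0  0  0  0  0  0  0  0  0  0  0]
1 206 y [46.3 47.1 47.9 48.9 50.1 52.4 56.6] z [-9.6 -6.3  3.   9.3 10.3]
[ 0  0  0  0  0  0  0  0  0  0  0  0  0  0  0  0  0  0  0  0  0  0  0  0
  0  0  0  0  0  0  0  0  0  0  0  0  0  0  0  0  0  0  0  0  0  0  0  0
  0  0  0  0  0  0  3 56 91 34  5 10  6  1  0  0]
```

Run:
```python
from h import *
nl=np.array([.8317,.5552]);dr=np.array([-nl[1],nl[0]])
print(delta([*(nl*.4767+dr*(-.227)),.140],Rdown(np.radians(33.8))))
```

```text
(array([92.19146587,  2.99946975, -6.04545047]), array([-2.44922522,  0.09899092,  0.54183372]))
```

apply_moves:
  targets:
    - [[0,3,-6],[-2.5,0,0]]
    - [[20,0,0],[0,0,0]]
    - [[20,0,0],[0,0,0]]
    - [[20,0,0],[0,0,0]]
    - [[15,0,0],[0,0,0]]
    - [[0,0,0],[0,0,0]]

```text
t: 3.08
eef_pos: [0.5245, 0.0792, 0.1591]
orientation: [0.749, 1.437, -0.758]
ft_force: [-0.3, 0.1, 0.6]
opening: 0.999
```

Run:
```python
from h import *
nl=np.array([.8317,.5552]);dr=np.array([-nl[1],nl[0]])
print(delta([*(nl*.4767+dr*(-.227)),.140],Rdown(np.radians(33.8))))
for n,box in(('side',(240,110,370,240)),):
    p,d=cap(n,n+'2');u0,v0,u1,v1=box
    cv2.imwrite(f'pics/{n}2z.png',cv2.resize(p[v0:v1,u0:u1,::-1],None,fx=4.5,fy=4.5,interpolation=cv2.INTER_NEAREST))
```

```text
(array([19.15424534, -3.47421754,  1.54349992]), array([0.84959196, 0.09083363, 0.29981196]))
```

View pics/side2z.png

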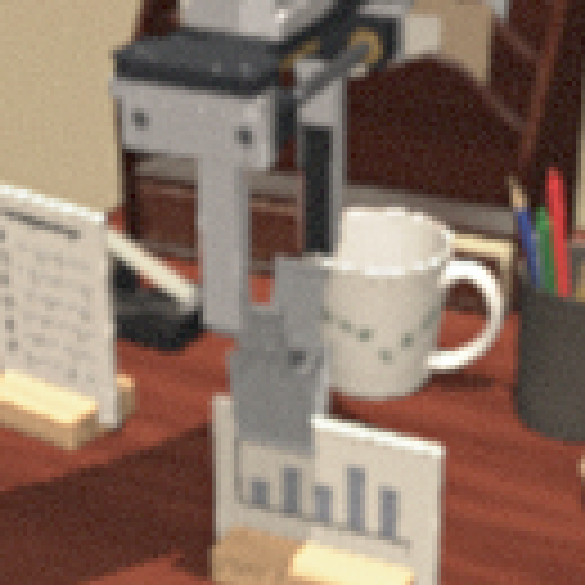

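The side view shows the fingers straddling the handles: the front finger's tip is at crop (222,325) and the rear finger is behind the handle at (318,230). I'll correct sideways and go lower.

apply_moves:
  targets:
    - [[0,-3.5,1.5],[0.8,0,0]]
    - [[10,0,0],[0,0,0]]
    - [[9,0,0],[0,0,0]]
    - [[0,0,0],[0,0,0]]

```text
t: 3.62
eef_pos: [0.5235, 0.076, 0.141]
orientation: [0.762, 1.431, -0.767]
ft_force: [-0.5, 0.4, 0.1]
opening: 0.997
```

```bash
cat > rel.py <<'E'
from h import *
import sys
def rel(n,tag):
    s,R,p=st();p_,d=cap(n,tag);W=cloud(n,d);q=(W.reshape(-1,3)-p)@R*1000
    h=cv2.cvtColor(p_,cv2.COLOR_RGB2HSV).reshape(-1,3)
    ok=np.isfinite(q[:,0])&(np.abs(q[:,1])<75)&(np.abs(q[:,2])<40)&(h[:,1]<90)
    q=q[ok];W2=W.reshape(-1,3)[ok]
    for x0 in range(-48,62,5):
        k=q[(q[:,0]>=x0)&(q[:,0]<x0+5)]
        if len(k)<3: continue
        ys=np.histogram(k[:,1],bins=np.arange(-64,66,2))[0]
        print(x0,' '.join('%d:%d(%.0f..%.0f)'%(-63+2*i,c,k[np.abs(k[:,1]-(-63+2*i))<=1,2].min(),k[np.abs(k[:,1]-(-63+2*i))<=1,2].max()) for i,c in enumerate(ys) if c>1))
if __name__=='__main__':
    nl=np.array([.8317,.5552]);dr=np.array([-nl[1],nl[0]])
    print(delta([*(nl*.4767+dr*(-.227)),.140],Rdown(np.radians(33.8))))
    rel('side',sys.argv[1])
E
python3 rel.py side3
```

```text
(array([ 1.00234966, -0.90205724, -0.46130794]), array([0.00754457, 0.11766808, 0.11799454]))
-48 -61:6(-8..4) -59:11(-8..7) 45:6(-8..4) 47:8(-4..8)
-43 -61:10(-8..8) -59:9(-8..8) -57:2(8..9) -53:2(9..9) 45:6(-3..6) 47:9(-9..8) 57:2(8..9)
-38 -61:9(-8..8) -59:7(-8..4) -57:4(4..8) -51:2(8..8) 45:5(-8..7) 47:10(-6..8) 49:3(-10..0) 51:2(9..9)
-33 -61:12(-8..8) -59:6(-4..9) -57:2(6..8) -53:2(8..9) 45:5(-6..4) 47:8(-9..8) 49:2(-10..10)
-28 -61:6(-8..8) -59:11(-9..9) -49:2(8..9) -29:2(8..13) -27:5(-0..13) -25:4(-3..8) 23:7(-11..12) 25:10(-14..13) 27:2(-7..0) 45:3(-6..7) 47:12(-9..8)
-23 -61:9(-9..8) -59:8(-7..9) -57:2(1..8) -53:2(8..10) -27:8(-3..11) -25:7(-1..13) 23:11(-12..12) 25:10(-12..11) 45:6(-9..7) 47:10(-9..8) 51:2(9..9)
-18 -61:5(-6..10) -59:15(-10..9) -57:2(6..8) -53:2(8..8) -27:2(-0..4) -25:8(-4..13) -23:3(-2..12) 21:6(-9..10) 23:15(-13..12) 25:5(-11..8) 45:2(-1..9) 47:8(-9..8) 59:2(8..8)
-13 -61:6(-6..5) -59:7(-9..9) -25:3(1..5) -23:7(-3..12) -21:2(-3..11) 19:5(-14..11) 21:12(-11..13) 23:9(-15..10) 47:2(6..8) 51:2(9..9)
-8 -57:4(-9..6) -53:2(5..8) -49:2(8..9) -23:2(2..12) -21:6
[... 528 characters left out ...]
4(-7..15) -13:11(-5..19) -11:4(11..20) 7:2(17..17) 11:2(17..20)
22 -13:20(-20..19) -11:10(-16..20) 11:3(17..20)
27 -13:9(-18..21) -11:20(-22..21) 9:4(14..18) 11:3(14..19)
32 -11:21(-22..20) -9:8(-18..5) 9:4(13..21) 11:3(12..20)
37 -13:2(16..18) -11:15(-22..20) -9:15(-23..19) 7:2(14..19) 9:3(16..21) 11:3(12..15)
42 -11:8(-12..17) -9:20(-21..19) -7:4(-11..18) -5:2(20..39) -3:2(-31..31) -1:6(-30..35) 1:2(-36..31) 7:3(14..19) 9:3(16..21)
47 -11:2(-10..0) -9:19(-21..19) -7:10(-22..20) -3:11(-36..36) -1:11(-35..38) 1:3(19..29) 3:2(36..38) 7:3(14..19)
52 -9:9(-21..21) -7:16(-22..21) -5:2(0..17) -3:14(-37..38) -1:13(-36..40)
57 -9:6(-11..14) -7:21(-22..21) -5:6(-20..15) -3:16(-37..39) -1:12(-38..40)
```

apply_moves:
  targets:
    - [[2,0,0],[0,0,0]]
    - [[0,0,0],[0,0,0]]
    - [[0,0,0],[0,0,0]]
    - [[0,0,0],[0,0,0]]
  hand: 58
  force: 12

```text
t: 4.18
eef_pos: [0.5241, 0.0761, 0.1396]
orientation: [0.763, 1.431, -0.766]
ft_force: [-0.1, 0.3, 0.5]
opening: 0.63
```

```bash
python3 rel.py side4|head -9
```

```text
(array([-0.40990943, -1.43406014, -0.6784687 ]), array([0.00799684, 0.13459793, 0.06112093]))
-48 -45:3(2..8) -43:11(-6..8) -41:4(-4..9) 27:4(-2..4) 29:9(-6..9) 31:5(-9..8) 35:2(8..9)
-43 -43:11(-8..8) -41:5(-9..9) 27:4(-3..7) 29:7(-9..4) 31:4(-9..8) 37:2(8..9)
-38 -43:10(-8..8) -41:10(-10..9) -39:2(8..8) 29:11(-9..6) 31:4(-9..8) 39:2(9..9)
-33 -43:11(-9..8) -41:8(-10..9) -37:2(9..9) 29:10(-8..9) 31:5(-7..8) 33:2(9..9) 39:2(9..9)
-28 -43:9(-9..8) -41:7(-9..7) -39:2(8..8) -37:2(9..10) -29:2(7..8) -27:3(9..11) -25:3(8..13) 21:2(-12..-10) 23:15(-10..11) 25:4(-14..13) 27:4(-3..12) 29:3(-3..3) 31:6(-9..8)
-23 -45:2(-8..1) -43:9(-7..7) -41:7(-10..9) -25:4(6..13) 21:8(-13..12) 23:11(-13..7) 25:6(-14..10) 41:2(8..8)
-18 -43:11(-9..7) -41:8(-10..9) -35:2(8..8) -33:2(9..9) -25:5(5..13) -23:2(7..9) 21:16(-15..8) 23:10(-6..12) 35:2(8..9) 41:2(8..8)
-13 -43:6(-9..9) -41:7(-1..6) -35:2(8..10) -25:2(9..10) -21:3(6..11) 17:3(-13..9) 19:8(-14..11) 21:12(-15..12) 23:3(4..11) 39:2(9..9)
```

apply_moves:
  targets:
    - [[0,-0.6,0],[0,0,0]]
    - [[0,0,0],[0,0,0]]
    - [[0,0,0],[0,0,0]]
  hand: 52
  force: 12

```text
t: 4.6
eef_pos: [0.5234, 0.0757, 0.1396]
orientation: [0.763, 1.431, -0.766]
ft_force: [-0.6, 0.3, -1.1]
opening: 0.554
```

```bash
python3 rel.py side5|head -9; python3 -c "
from h import *
print(st()[0]['ft_force'],st()[0]['eef_pos'])"
```

```text
(array([-0.43572749, -0.68916544, -0.60506986]), array([0.01500051, 0.12986357, 0.06813984]))
-48 -41:2(7..7) -39:16(-10..8) -37:2(-9..1) -33:2(8..8) 23:3(-8..4) 25:13(-9..6) 27:5(-4..8) 33:2(7..9)
-43 -41:2(2..2) -39:12(-8..9) 25:11(-8..8) 27:2(-7..-0) 35:2(8..9)
-38 -41:2(-7..7) -39:12(-8..6) -37:2(-2..7) -33:2(8..8) -31:2(9..9) 23:2(-8..-5) 25:4(-4..8) 27:6(-7..7) 29:2(2..9) 35:2(9..9)
-33 -39:10(-8..9) -37:7(-9..8) -35:3(-0..9) 23:2(-5..2) 25:5(-9..6) 27:7(-7..8) 29:2(-10..9)
-28 -41:3(-8..4) -39:13(-8..9) -37:7(-9..10) -35:2(9..9) -27:3(9..11) 19:2(-9..11) 21:13(-11..13) 23:9(-15..5) 25:3(-4..6) 27:5(-10..5) 31:2(6..9)
-23 -41:2(-7..4) -39:8(-6..8) -37:2(-5..-2) -31:2(8..9) -25:3(8..11) -23:3(8..12) 19:4(-6..12) 21:16(-14..12) 23:7(-12..12)
-18 -41:4(-8..9) -39:9(-9..6) -37:6(-9..9) -35:2(-8..8) -25:2(8..10) -23:2(12..12) 19:13(-14..11) 21:12(-14..12) 23:2(-3..5) 37:2(8..8)
-13 -41:3(-8..2) -39:5(-6..8) -37:6(-7..5) -35:2(8..9) -31:2(8..9) -23:5(7..12) 17:5(-10..7) 19:14(-14..11) 21:4(-14..-2) 35:2(9..9)
[ 0.16432897  0.18510557 -0.8692229 ] [0.52341827 0.07572865 0.13957715]
```

apply_moves:
  targets:
    - [[0,0,0],[0,0,0]]
    - [[0,0,0],[0,0,0]]
    - [[0,0,0],[0,0,0]]
  hand: 44
  force: 12

```text
t: 5.03
eef_pos: [0.5234, 0.0757, 0.1396]
orientation: [0.763, 1.431, -0.766]
ft_force: [-0.2, -0.5, -0.8]
opening: 0.468
```

apply_moves:
  targets:
    - [[0,0,0],[0,0,0]]
    - [[0,0,0],[0,0,0]]
    - [[0,0,0],[0,0,0]]
  hand: 36
  force: 12

```text
t: 5.4
eef_pos: [0.5234, 0.0757, 0.1395]
orientation: [0.763, 1.431, -0.766]
ft_force: [-0.1, -0.7, -0.5]
opening: 0.382
```

```bash
python3 rel.py side6
python3 - <<'E'
import cv2
p=cv2.imread('pics/side6.png')[110:240,240:370];cv2.imwrite('pics/side6z.png',cv2.resize(p,None,fx=4.5,fy=4.5,interpolation=0))
E
```

```text
(array([-0.45832906, -0.67435251, -0.60980142]), array([0.01100533, 0.12918419, 0.0715412 ]))
-48 -33:2(3..5) -31:14(-9..9) -29:2(-10..8) -25:2(8..9) 17:12(-10..8) 19:6(-8..9) 21:2(-12..10)
-43 -33:2(-6..-1) -31:14(-10..9) -29:3(-8..4) 17:9(-7..7) 19:7(-8..9) 23:2(7..9)
-38 -33:4(-9..10) -31:8(-9..9) -29:7(-8..6) -21:2(8..9) 17:10(-7..5) 19:6(-8..9)
-33 -33:2(-6..0) -31:10(-10..9) -29:7(-8..5) -23:2(8..9) 17:7(-7..5) 19:6(-3..8) 25:2(8..8)
-28 -33:3(-2..10) -31:13(-10..9) -29:5(-11..3) -25:2(8..9) -19:4(8..13) 13:7(-6..9) 15:9(-4..13) 17:4(-7..7) 19:2(2..4) 25:2(8..9)
-23 -31:12(-7..9) -29:3(-9..-1) -27:2(5..9) -21:3(8..9) -19:4(10..12) 13:5(-3..9) 15:11(-6..11) 17:2(12..12)
-18 -33:5(-7..9) -31:9(-8..9) -29:2(-4..6) -19:3(9..12) 13:7(-6..12) 15:10(-7..11)
-13 -31:10(-8..9) -29:2(-4..3) -25:2(8..8) -21:2(8..8) -17:3(9..12) 13:7(-6..9) 15:6(-4..11)
-8 -29:3(-4..5) -27:4(-8..9) -21:2(8..9) -17:2(11..11) -15:2(8..8) 11:2(3..10) 13:6(2..12) 15:5(-1..11) 25:2(8..9)
-3 -23:3(-8..7) -21:3(-6..9) -17:2(8..9) -15:3(10..13) 13:10(-1..12) 15:3(-1..4)
2 -17:11(-13..11) -15:7(-14..13) 11:3(7..10)
[... 366 characters left out ...]
23..16) 13:2(16..19)
27 -17:4(-21..13) -15:22(-20..20) -13:11(-24..14) 11:3(15..20)
32 -17:4(-14..15) -15:18(-23..17) -13:10(-20..12) -11:2(10..18) 11:2(12..20) 13:6(9..19)
37 -17:5(-22..18) -15:20(-20..20) -13:9(-23..19) 11:2(12..17) 13:7(8..19) 15:2(13..16)
42 -17:5(-19..18) -15:23(-23..19) -13:6(-18..16) -3:7(-37..34) -1:7(-35..30) 1:8(-36..39) 3:2(-35..31) 11:2(9..19) 13:3(16..19) 15:5(8..21)
47 -17:14(-22..20) -15:20(-21..20) -13:4(-21..19) -3:9(-37..38) -1:15(-38..40) 1:2(32..34) 13:3(11..16) 15:6(7..21)
52 -17:15(-22..20) -15:13(-8..19) -13:3(-23..11) -5:2(22..27) -3:10(-37..33) -1:11(15..38)
57 -19:3(-9..11) -17:14(-22..20) -15:20(-23..17) -13:2(-11..14) -3:10(-32..38) -1:16(-38..38)
```

View pics/side6z.png

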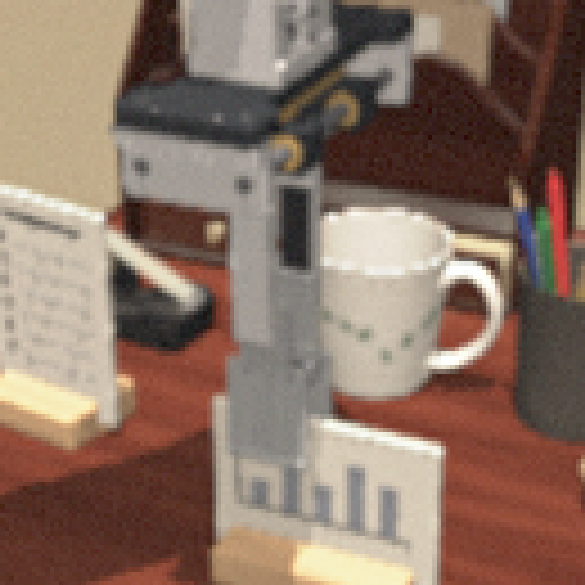

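The jaws have opened off the card: the front jaw is at y = -15 to -17, with the card's front face at about -2.5. I'll close to the stop.

apply_moves:
  targets:
    - [[0,0,0],[0,0,0]]
    - [[0,0,0],[0,0,0]]
    - [[0,0,0],[0,0,0]]
    - [[0,0,0],[0,0,0]]
  hand: 24
  force: 15

```text
t: 5.95
eef_pos: [0.5234, 0.0757, 0.1395]
orientation: [0.763, 1.431, -0.766]
ft_force: [-0.1, -0.3, -0.7]
opening: 0.305
```

```bash
python3 rel.py side7|tail -18
```

```text
-28 -29:3(-7..3) -27:13(-9..9) -25:4(-10..8) -23:3(-9..9) -15:5(8..13) 9:10(-4..14) 11:5(1..12) 15:7(-7..8) 25:2(8..9)
-23 -27:18(-10..9) -15:4(8..13) -13:2(7..12) 9:5(4..11) 11:7(-4..13) 13:2(-1..9) 25:2(8..8)
-18 -29:3(-4..3) -27:12(-10..9) -25:2(-8..-3) -15:3(8..12) -13:2(7..12) 9:3(3..11) 11:10(-5..13) 13:2(-6..5) 25:2(9..9)
-13 -29:4(-7..7) -27:7(-10..7) -25:3(-8..8) -23:3(7..9) -17:3(9..11) -15:3(10..13) 9:3(8..11) 11:6(3..12)
-8 -25:3(-9..-4) -23:3(-3..2) -21:3(-6..8) -15:5(8..13) 11:5(3..12) 13:5(2..12)
-3 -19:3(-10..5) -17:2(-3..-0) -15:6(-14..13) 9:2(6..13) 11:6(2..10) 13:4(4..12)
2 -15:12(-14..13) -13:9(-12..9) 11:7(3..12)
7 -17:5(-14..8) -15:16(-14..12) -13:8(-20..14) 9:3(8..16) 11:8(3..20) 13:2(9..12)
12 -17:3(-14..6) -15:15(-19..20) -13:15(-23..19) -11:3(-21..20) 1:3(10..17) 5:2(15..17) 7:3(9..17) 9:7(3..20) 11:3(2..17) 13:2(4..9)
17 -17:4(-11..18) -15:14(-22..20) -13:17(-23..14) -1:2(18..18) 9:4(6..18) 11:5(3..20)
22 -17:8(-21..20) -15:26(-22..20) -13:7(-20..16) 11:2(17..20) 13:2(9..19)
27 -17:11(-21..18) -15:24(-20..19) -13:3(-3..14) 11:2(17..19) 13:3(14..19)
32 -19:4(-8..21) -17:16(-22..18) -15:17(-20..20) -13:2(-1..7) 11:2(10..14) 13:4(11..22) 15:3(15..18)
37 -19:8(-21..19) -17:21(-22..20) -15:8(-22..17) 13:3(11..19) 15:5(8..20)
42 -19:15(-18..16) -17:19(-22..21) -15:4(-18..-2) -3:4(-37..36) -1:10(-32..40) 1:7(-36..36) 3:2(-34..31) 13:2(8..14) 15:9(8..21) 17:2(10..20)
47 -21:2(-5..5) -19:22(-21..16) -17:13(-22..21) -3:10(-32..36) -1:12(-38..38) 15:4(8..21) 17:5(10..20)
52 -21:10(-20..20) -19:23(-18..19) -17:3(-22..20) -3:11(-34..38) -1:12(-35..38) 1:4(-39..29) 15:2(7..10) 17:3(14..17)
57 -23:6(-17..20) -21:13(-21..20) -19:20(-21..21) -3:7(-35..38) -1:17(-38..40)
```

Measured opening is 28.7 mm, so the handles are at the stop. Lifting straight up.

apply_moves:
  targets:
    - [[-4,0,0],[0,0,0]]
    - [[-8,0,0],[0,0,0]]
    - [[-10,0,0],[0,0,0]]
    - [[-12,0,0],[0,0,0]]

```text
t: 6.5
eef_pos: [0.5232, 0.0757, 0.1755]
orientation: [0.762, 1.431, -0.767]
ft_force: [0.8, 0.2, -0.5]
opening: 0.307
```

```bash
python3 rel.py side8|tail -16;  python3 - <<'E'
import cv2
p=cv2.imread('pics/side8.png')[110:240,240:370];cv2.imwrite('pics/side8z.png',cv2.resize(p,None,fx=4.5,fy=4.5,interpolation=0))
E
```

```text
-18 -29:8(-8..8) -27:8(-9..8) -25:3(2..9) -15:3(8..11) -13:2(12..13) 9:4(4..11) 11:9(-4..12)
-13 -27:10(-9..9) -25:2(2..6) -23:2(-8..8) -19:2(8..8) -15:8(8..13) 11:4(6..12) 13:3(5..12)
-8 -25:4(-5..9) -23:3(-9..7) -21:6(-5..9) -17:2(9..12) -13:3(10..12) 9:2(6..8) 11:4(3..12) 13:4(5..12)
-3 -19:2(1..3) -17:3(-5..9) -15:3(-3..13) -13:3(-14..12) 11:5(3..13) 13:5(5..12)
2 -17:7(-12..-1) -15:15(-13..13) -13:6(-14..12) 11:6(3..12) 13:4(5..12)
7 -17:7(-10..11) -15:11(-5..20) -13:6(-14..12) 11:10(3..15) 13:2(12..12)
12 -17:3(-8..-1) -15:15(-20..18) -13:17(-21..19) -11:2(-22..11) 1:2(17..17) 7:2(16..17) 9:6(6..18) 11:10(3..20)
17 -17:2(-18..-1) -15:22(-21..20) -13:17(-20..19) 1:3(8..18) 11:5(3..17) 13:5(5..19)
22 -17:6(-13..20) -15:26(-21..20) -13:6(-14..17) -11:3(-10..-1) -1:2(16..18) 11:2(17..17) 13:2(19..19)
27 -17:20(-20..20) -15:17(-16..15) -13:2(-22..17) 11:2(15..15) 13:4(16..19)
32 -19:3(-12..14) -17:17(-22..18) -15:16(-18..20) 13:2(9..14) 15:6(13..21)
37 -19:5(-20..21) -17:27(-23..19) -15:14(-23..20) 15:8(8..21)
42 -19:14(-20..19) -17:22(-23..21) 13:2(9..16) 15:9(8..20)
47 -21:3(-16..18) -19:19(-22..19) -17:18(-23..20) 15:4(8..20) 17:3(12..17)
52 -21:8(-22..15) -19:24(-20..19) -17:9(-24..11) 15:4(8..15) 17:8(9..20)
57 -23:4(-18..16) -21:14(-21..20) -19:25(-22..19) 15:4(8..18) 17:7(7..20) 19:2(7..9)
```

View pics/side8z.png

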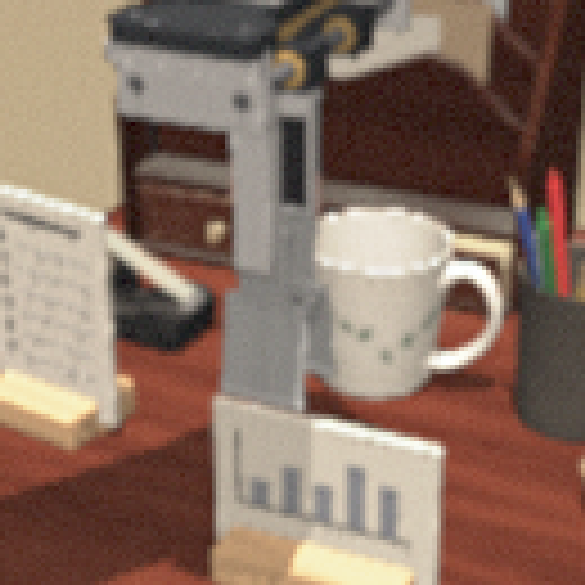

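Clip is free, and the low card looks unmoved, with its top edge still at crop (213,400)–(443,450). Now I'll go up and over to the tall card.

Run:
```python
from h import *
print(delta([.4892,.2837,.25],Rdown(np.radians(24.35))))
```

```text
(array([ -73.4599538 ,   86.69705515, -192.0402399 ]), array([ 9.43348026,  0.15098562, -0.01107991]))
```

apply_moves:
  targets:
    - [[-25,0,0],[0,0,0]]
    - [[-25,0,0],[0,0,0]]
    - [[-24,0,0],[0,0,0]]
    - [[0,14,-32],[0,0,0]]
    - [[0,15,-32],[0,0,0]]
    - [[0,15,-32],[0,0,0]]
    - [[0,15,-32],[0,0,0]]
    - [[0,15,-32],[0,0,0]]
    - [[0,13,-28],[0,0,0]]
    - [[0,0,0],[5,0,0]]
    - [[0,0,0],[4,0,0]]
    - [[0,0,0],[0,0,0]]

```text
t: 8.05
eef_pos: [0.4912, 0.2876, 0.2593]
orientation: [0.892, 1.377, -0.883]
ft_force: [0.7, 0.1, -0.1]
opening: 0.306
```

Run:
```python
from h import *
print(delta([.4892,.2837,.25],Rdown(np.radians(24.35))))
for n,b in(('side',(190,80,320,210)),('top',(190,150,320,280))):
    p,d=cap(n,n+'9');cv2.imwrite(f'pics/{n}9z.png',cv2.resize(p[b[1]:b[3],b[0]:b[2],::-1],None,fx=4.5,fy=4.5,interpolation=0))
```

```text
(array([ 9.25304721, -3.53331486,  2.65099084]), array([ 0.17806414,  0.0647371 , -0.42652053]))
```

View pics/side9z.png

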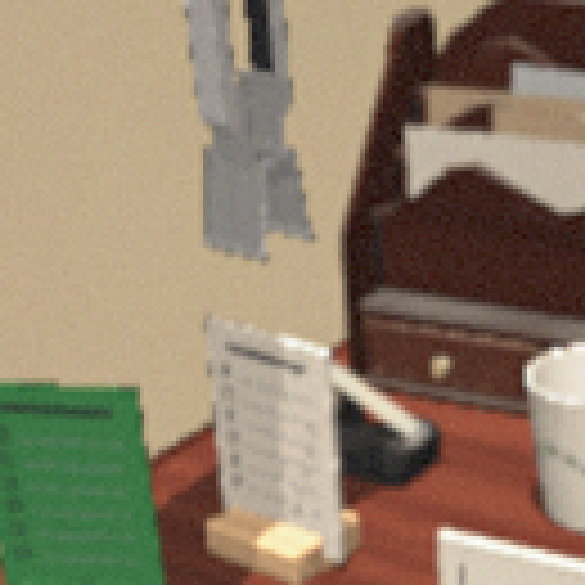

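View pics/top9z.png

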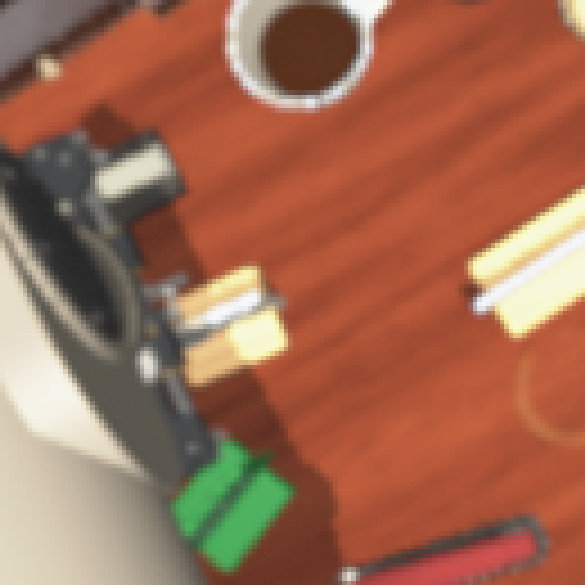

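The side view has the gaping clip above the tall card: lips at crop (205–312, 240–258), card edge at (208,318)–(335,347). I'll correct the offset and measure clip against card in this same view.

apply_moves:
  targets:
    - [[5,-3.5,2.7],[0,0,0]]
    - [[0,0,0],[0,0,0]]
    - [[0,0,0],[0,0,0]]

```text
t: 8.52
eef_pos: [0.4893, 0.2826, 0.254]
orientation: [0.891, 1.378, -0.881]
ft_force: [-0.4, 0.6, -0.8]
opening: 0.306
```

```bash
cat > t.py <<'E'
from m2 import *
import sys
def go(tag,lo=None):
    s,R,p=st();P,d=cap('side',tag);W=cloud('side',d).reshape(-1,3);h=cv2.cvtColor(P,cv2.COLOR_RGB2HSV).reshape(-1,3)
    print('tcp',p.round(4),'yaw',np.degrees(np.arctan2(R[1,1],R[0,1])).round(2),'Rx',R[:,0].round(4),'ft',np.round(s['ft_force'],1),'open',s['opening']*94)
    near=np.hypot(W[:,0]-.4892,W[:,1]-.2837)<.065
    w=W[near&(h[:,1]<60)&(W[:,2]>.035)&(W[:,2]<(lo or .1375))]
    n,c,k=fitplane(w);nl=n[:2]/np.linalg.norm(n[:2]);dr=np.array([-nl[1],nl[0]])
    b=w[k][:,:2]@dr
    print('card N',k.sum(),'yaw',np.degrees(np.arctan2(n[1],n[0])).round(2),'nz',n[2].round(4),'face a',(c@n).round(4),'b',b.min().round(4),b.max().round(4),'mid',((b.min()+b.max())/2).round(4),'ztop',np.percentile(W[near&(h[:,1]<60)&(W[:,2]<.148)][:,2],98).round(4))
    q=(W-p)@R*1000
    k=np.isfinite(q[:,0])&(abs(q[:,1])<45)&(abs(q[:,2])<35)&(q[:,0]>-40)&(q[:,0]<75)&(h[:,1]<90);q=q[k];W=W[k]
    a=W[:,:2]@nl*1000-(c@n+.0025)*1000;b2=W[:,:2]@dr*1000-(b.min()+b.max())*500
    for x0 in range(-38,75,6):
        j=(q[:,0]>=x0)&(q[:,0]<x0+6)
        f=j&(a<-6);g=j&(a>6);m=j&(abs(a)<5)
        def r(j):
            if j.sum()<4:return '-'
            return '%d a %.1f..%.1f med %.1f b %.1f..%.1f'%(j.sum(),*np.percentile(a[j],[5,95]),np.median(a[j]),b2[j].min(),b2[j].max())
        print(x0,'z~%.0f'%(1000*np.median(W[j][:,2])) if j.any() else '','| front',r(f),'| back',r(g),'| mid',r(m))
go(sys.argv[1],float(sys.argv[2]) if len(sys.argv)>2 else None)
E
python3 t.py side10
```

```text
tcp [0.4893 0.2826 0.254 ] yaw 24.66 Rx [ 0.0073  0.0021 -1.    ] ft [-0.4  0.6 -0.8] open 28.77218465812925
card N 909 yaw 24.4 nz 0.0017 face a 0.56 b 0.009 0.1028 mid 0.0559 ztop 0.1413
-38 z~289 | front 23 a -27.5..-18.3 med -26.2 b -10.9..10.3 | back 22 a 13.0..20.4 med 14.6 b -10.9..7.5 | mid -
-32 z~282 | front 26 a -28.6..-15.5 med -26.2 b -13.9..8.5 | back 30 a 9.4..24.3 med 14.4 b -14.5..8.8 | mid -
-26 z~277 | front 30 a -28.0..-14.1 med -25.3 b -14.9..7.2 | back 27 a 9.6..23.7 med 11.7 b -14.2..13.4 | mid -
-20 z~271 | front 28 a -28.1..-13.8 med -24.4 b -12.1..9.2 | back 24 a 9.7..23.7 med 12.3 b -12.9..10.9 | mid -
-14 z~265 | front 29 a -26.8..-12.4 med -25.0 b -15.0..9.5 | back 27 a 10.1..24.0 med 11.8 b -14.1..9.9 | mid -
-8 z~259 | front 17 a -23.8..-13.4 med -18.2 b -14.0..8.8 | back 19 a 10.2..14.1 med 11.2 b -13.3..10.6 | mid -
-2 z~252 | front 20 a -17.3..-12.9 med -15.2 b -14.4..11.8 | back 16 a 9.2..13.7 med 10.8 b -14.0..9.9 | mid -
4 z~247 | front 20 a -16.6..-12.8 med -15.1 b -14.8..12.7 | back 18 a 9.3..13.4 med 11.6 b -14.6..7.7 | mid -
10 z~241 | front 3
[... 501 characters left out ...]
4 z~217 | front 37 a -18.3..-14.4 med -16.7 b -22.5..22.5 | back 16 a 11.6..14.7 med 13.2 b -22.5..2.8 | mid -
40 z~211 | front 35 a -19.5..-15.8 med -17.4 b -21.9..22.8 | back 22 a 12.8..15.8 med 14.9 b -22.7..5.7 | mid -
46 z~205 | front 34 a -20.1..-16.3 med -18.3 b -20.9..22.2 | back 21 a 14.1..17.2 med 15.7 b -22.2..7.6 | mid -
52 z~199 | front 34 a -21.4..-17.0 med -19.0 b -21.5..21.5 | back 19 a 15.2..18.1 med 15.9 b -21.1..8.3 | mid -
58 z~193 | front 37 a -23.0..-17.7 med -20.2 b -21.6..20.8 | back 25 a 14.7..18.5 med 16.6 b -23.4..10.3 | mid -
64 z~189 | front 6 a -20.7..-17.4 med -19.8 b -21.0..11.3 | back 4 a 16.8..19.5 med 18.2 b -21.9..8.8 | mid -
70  | front - | back - | mid -
```

The clip is centred over the tall card to within about 1 mm both across (jaws -20 and +17) and along (±22). Lip tips read z≈188 mm, card top 141 mm. Going down about 66 mm in two stages.

apply_moves:
  targets:
    - [[12,0,0],[0,0,-0.2]]
    - [[12,0,0],[0,0,-0.2]]
    - [[10,0,0],[0,0,0]]
    - [[0,0,0],[0,0,0]]

```text
t: 9.07
eef_pos: [0.4891, 0.2823, 0.2167]
orientation: [0.885, 1.382, -0.888]
ft_force: [0.3, 0.3, -2.1]
opening: 0.309
```

```bash
python3 t.py side11 | sed -n '1,2p;14,30p'
```

```text
tcp [0.4891 0.2823 0.2167] yaw 24.67 Rx [-5.0e-04 -2.1e-03 -1.0e+00] ft [ 0.3  0.3 -2.1] open 29.0164692108727
card N 907 yaw 24.37 nz 0.0011 face a 0.5599 b 0.0093 0.1052 mid 0.0572 ztop 0.1396
28 z~186 | front 35 a -18.4..-14.2 med -16.3 b -24.2..18.8 | back 10 a 10.8..13.7 med 12.7 b -22.7..-10.4 | mid -
34 z~179 | front 29 a -19.2..-15.5 med -17.6 b -21.4..19.6 | back 14 a 11.6..15.3 med 13.3 b -23.6..0.8 | mid -
40 z~174 | front 33 a -20.0..-16.8 med -18.5 b -23.4..18.5 | back 19 a 11.9..15.2 med 13.3 b -24.2..2.2 | mid -
46 z~167 | front 29 a -21.1..-16.8 med -18.8 b -21.2..17.2 | back 16 a 13.8..17.0 med 15.1 b -23.0..7.0 | mid -
52 z~162 | front 31 a -21.5..-18.6 med -20.0 b -22.3..18.3 | back 21 a 13.9..17.7 med 15.4 b -21.5..7.0 | mid -
58 z~155 | front 37 a -23.3..-19.3 med -21.3 b -21.9..21.4 | back 23 a 14.1..17.4 med 15.8 b -24.1..6.9 | mid -
64 z~152 | front 5 a -22.0..-19.2 med -21.4 b -22.7..21.4 | back 4 a 15.5..16.7 med 15.7 b -19.1..4.5 | mid -
70 z~142 | front - | back - | mid 6 a -4.2..0.4 med -1.5 b -35.2..-14.6
```

apply_moves:
  targets:
    - [[0,0.8,-1],[0,0,0]]
    - [[10,0,0],[0,0,0]]
    - [[10,0,0],[0,0,0]]
    - [[10,0,0],[0,0,0]]
    - [[0,0,0],[0,0,0]]
    - [[0,0,0],[0,0,0]]

```text
t: 9.88
eef_pos: [0.4898, 0.2839, 0.1853]
orientation: [0.885, 1.382, -0.887]
ft_force: [0.2, -0.0, -0.7]
opening: 0.304
```

```bash
python3 t.py side12 .118;  python3 - <<'E'
from h import *
b=(190,80,320,210)
p=cv2.imread('pics/side12.png')[b[1]:b[3],b[0]:b[2]];cv2.imwrite('pics/side12z.png',cv2.resize(p,None,fx=4.5,fy=4.5,interpolation=0))
E
```

```text
tcp [0.4898 0.2839 0.1853] yaw 24.68 Rx [ 3.0e-04 -1.3e-03 -1.0e+00] ft [ 0.2 -0.  -0.7] open 28.61445249029252
card N 681 yaw 24.35 nz -0.0008 face a 0.5597 b 0.0096 0.1059 mid 0.0577 ztop 0.1451
-38 z~220 | front 20 a -26.8..-17.4 med -24.8 b -11.1..6.8 | back 20 a 13.3..22.2 med 15.0 b -11.8..5.6 | mid -
-32 z~214 | front 24 a -28.2..-17.8 med -25.9 b -12.1..7.7 | back 20 a 12.6..24.4 med 15.3 b -11.5..7.8 | mid -
-26 z~209 | front 24 a -27.8..-12.7 med -25.4 b -14.4..9.1 | back 33 a 9.3..23.9 med 11.7 b -14.5..13.8 | mid -
-20 z~202 | front 26 a -27.8..-12.4 med -24.6 b -12.8..8.1 | back 25 a 10.2..23.7 med 11.7 b -14.7..10.8 | mid -
-14 z~196 | front 27 a -26.9..-13.7 med -24.4 b -15.2..7.0 | back 19 a 10.3..23.0 med 12.0 b -13.6..6.2 | mid -
-8 z~191 | front 15 a -24.0..-13.0 med -19.7 b -13.3..4.5 | back 18 a 10.5..22.6 med 12.2 b -15.5..5.5 | mid -
-2 z~184 | front 12 a -17.0..-12.7 med -14.2 b -14.9..11.0 | back 15 a 10.5..13.5 med 12.1 b -13.2..8.8 | mid -
4 z~179 | front 17 a -15.5..-12.4 med -14.3 b -15.2..11.6 | back 18 a 10.1..14.6 med 13.0 b -13.9..9.1 | mid -
10 z~172
[... 630 characters left out ...]
 | front 30 a -18.5..-14.5 med -16.3 b -21.3..21.5 | back 14 a 13.8..17.7 med 15.4 b -22.6..1.8 | mid 14 a -2.4..1.3 med -1.0 b -34.7..-10.8
46 z~136 | front 33 a -19.5..-15.2 med -17.7 b -21.7..22.8 | back 16 a 15.1..17.6 med 16.9 b -22.2..4.3 | mid 18 a -4.2..-1.1 med -2.5 b -35.5..-9.3
52 z~130 | front 27 a -20.2..-16.6 med -17.8 b -19.9..20.8 | back - | mid 18 a -4.7..-1.1 med -2.4 b -35.9..-9.0
58 z~124 | front 31 a -21.3..-18.5 med -19.8 b -22.1..19.6 | back - | mid 17 a -3.5..-0.3 med -1.7 b -35.3..-6.6
64 z~119 | front 6 a -20.0..-14.8 med -18.5 b -22.4..2.5 | back - | mid 16 a -4.0..-0.3 med -2.3 b -33.6..-6.9
70 z~113 | front - | back - | mid 14 a -3.3..-1.5 med -2.7 b -35.6..-10.1
```

View pics/side12z.png

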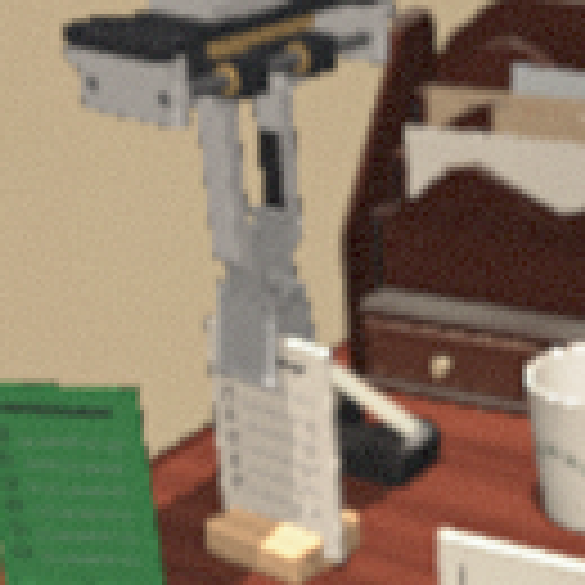

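The clip sits astride the tall card, front lip at crop (250,385) about 20 mm below the edge, with roughly 13 mm or more clear on each side and no contact force. One last check on the low card's pose before handing in.

Run:
```python
from m2 import *
for tag in('side0','side12'):
    f=np.load(f'pics/{tag}.npz');W=cloud('side',f['d']).reshape(-1,3);h=cv2.cvtColor(f['p'],cv2.COLOR_RGB2HSV).reshape(-1,3)
    w=W[(np.hypot(W[:,0]-.54,W[:,1]-.055)<.085)&(h[:,1]<60)&(W[:,2]>.03)&(W[:,2]<.075)]
    n,c,s=fitplane(w);dr=np.array([-.5552,.8317]);b=w[s][:,:2]@dr;print(tag,n.round(3),(c@n).round(4),b.min().round(4),b.max().round(4))
s=robot.read_state();print(s['t'],s['eef_pos'],s['ft_force'],s['opening']*94,abs(s['joint_velocities']).max())
print(robot.finish_job())
```

```text
side0 [0.832 0.555 0.   ] 0.4755 -0.3134 -0.1904
side12 [0.832 0.554 0.001] 0.4758 -0.3135 -0.1902
9.925 [0.48973097 0.28393392 0.18532335] [-0.41093992  0.51223167 -1.48228939] 28.579603919465374 0.0035947363045503804
the job is handed in; nothing more can be done
None
```

I squeezed the clip open to its stop with a 15 N grip, lifted it straight off the low card, and handed the job in at about 9.9 s. The gripper is still holding it open astride the middle of the tall card.

My last checks, all from the side camera and the arm's own readings:

- **Clip on the tall card:** the lip tips are about 20 mm below the top edge. Each jaw is about 13 mm or more clear of the card, and the clip is centred to about 1 mm both across and along the edge. The measured opening is 28.6 mm, so it is at the stop.
- **Tall card:** it stands where it was; its face reads within about 0.3 mm and 0.1° of its position before the move.
- **Low card:** it moved less than 0.5 mm.
- **Contact:** wrist force was 0.7 N just after lowering and about 1.6 N at hand-in. Part of that is the clip's own weight and sensor noise, so I saw no sign of touching the card.

**Disagreements:** the two cameras differed by about 2 mm across the cards, so I aligned the clip against the fingers and card within the side view instead. The estimated middle of the tall card along its edge varied by up to 2 mm between side pictures. The arm hid the clip from the top camera, so the clearances come from the side view only.

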